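# Pass the third dye bottle through the one-way gate and set the tally

## Task

The third dye bottle of the batch has to go out through the counting gate. Take the bottle that stands alone near the gate's flared mouth, stand it in the lane and slide it along the lane's floor through the sprung yellow flap, until it stands upright just past the flap, between the rails, with the flap shut behind it; do not disturb the two bottles that are already through, or the spare lid. Then roll the tally wheel beside the gate until its face with three yellow dots is on top, level with the white pointer marks.

Things in the scene. Friction and masses are not known exactly. Their poses are not given: they have to be found in the camera images.
- new_bottle_centre (a point): Point on the axis of the bottle to pass, 35 mm above its underside, z up. Loose orange dye bottle with red band and black cap, 42 mm diameter, 85 mm high (body and neck to 70 mm are solid; do not grip the cap), about 0.11 kg. It starts standing on the table to the -x side of the lane's mouth, alone. It may be gripped across the body or pushed with upright fingers.
- done_bottle_a_centre (a point): The same point of a bottle of the same kind that is already through, standing past the end of the rails; leave it where it is.
- done_bottle_b_centre (a point): The same point of the other bottle that is already through; leave it where it is.
- spare_lid_centre (a point): Centre of a loose pink tub lid, 98 mm across, 16 mm high, lying on the table to the right of the gate; leave it where it is.
- gate: The gate, fixed, on a grey base plate 172 x 256 x 4 mm, the lane's floor. Origin: at table height, mid-lane, in the shut flap's plane; z up. The lane runs along the gate's y: bottles go from +y to -y. Aluminium rails, up to 48 mm above the table, run from y = +65 to -125 mm, inner faces at x = -30 and +30 mm (past the flap the +x one is 8 mm further out). The lane is open from above.
- mouth (a point): Middle of the flared mouth of the lane, 39 mm above the table, at gate x = 0, y = +110 mm; axes as the gate's. From y = +65 mm to here two flared rails, as high, widen the lane from 60 to about 105 mm.
- flap (a joint): Yellow flap's angle (rad): 0 shut across the lane, 1.57 open along the +x rail. 12 to 48 mm above the table, 63 mm long, hinged on a post (51 mm high) at gate x = +36 mm, y = 0. It swings only towards gate -y; a spring (under 0.5 N at its end) shuts it once nothing holds it. Fingers that push the bottle from behind hold it open too, until lifted out, as does a bottle within 85 mm of the post.
- wheel_top (a point): Uppermost point of the tally wheel, mid-width, 74 mm above the table, at gate x = -82 mm, y = 0; axes as the gate's. Black wheel, 48 mm diameter, 38 mm wide, axle along gate x, between two grey cheeks 46 mm apart, 57 mm high, with white pointer marks at gate y = 0. Its sprung yoke gives up to 8 mm when pressed: 2 N at first, about 5 N at the end.
- tally_wheel (a joint): Wheel angle (rad). Eight faces of one to eight dots, 0.785 rad (19 mm of rim) apart, parted by grey lines; three dots yellow, others white. 0 = three dots on top; -0.785 two; -1.57 one. Starts between one and about two dots. Grows as its top moves towards gate -y. A finger pressed lightly on top and drawn along turns it (0.3 N at the rim); it stays where left.

How it is judged:
On the way, in this order (a step that is already met when the one before it is completed fails the run):
1. the bottle is in the gateway, standing on the lane's floor, and holds the flap open (value of joint flap above 0.4 rad and y of new_bottle_centre in the frame of gate between -0.04 and 0.02 m and x of new_bottle_centre in the frame of gate between -0.02 and 0.028 m and height (world z) of new_bottle_centre below 0.048 m).
2. the bottle is just past the flap, and the flap is shut behind it (value of joint flap below 0.1 rad and y of new_bottle_centre in the frame of gate between -0.145 and -0.022 m), for 0.2 s.
3. the three dots of the tally wheel are at the pointers (value of joint tally_wheel between -0.2 and 0.2 rad), for 0.2 s.
At the end, for the whole second after the job is handed in: The bottle stands upright (within 0.1 rad) on the lane's floor between the rails, its axis 22 to 145 mm past the flap's plane; the flap is shut (under 0.1 rad); the tally wheel shows three dots at the pointers within 0.2 rad (all of step 2 and all of step 3 and x of new_bottle_centre in the frame of gate between -0.025 and 0.028 m and height (world z) of new_bottle_centre below 0.044 m and angle between new_bottle_centre's own z axis and vertical below 0.1 rad); the robot touches nothing.
It fails at once if a bottle that is already through is disturbed (moved more than 15 mm) (distance of any of done_bottle_a_centre, done_bottle_b_centre from where it was at the start of the episode above 0.015 m).
It fails at once if the spare lid is disturbed (moved more than 15 mm) (distance of spare_lid_centre from where it was at the start of the episode above 0.015 m).
It also fails if it takes over 69 s, if anything falls off the work surface, if the arm or the gripper's body presses on something with over 40 N, if the wrist force passes 120 N, or if a joint passes its speed limit or range.

## Robot

A 7-joint arm with a two-finger parallel gripper is mounted at the origin on a cart in front of the work surface, level with it; the furniture and walls round the work are solid. World frame = base frame: x ahead of the robot, y to its left, z up, the work surface at z = 0. Lengths are in m, angles in rad, forces in N, time in s.
With the tool pointing down it reaches from about 0.4 to 0.875 m from the base axis. Payload 19.3 kg.
Tool frame: the origin (TCP) lies at the very end of the fingers, on their centre line; the grasp point (between the pads) lies 19 mm behind it; z points along the fingers, y is the direction in which the jaws open and shut (so a half turn about z gives the same grasp; the last joint's range is limited). The gripper opens to 85 mm and grips with 20 to 120 N. Pads are 22 mm wide; open, the fingers measure 114 mm over their backs; the gripper's body (76 mm by 85 mm) begins 54 mm behind the grasp point. The pads swing forward as they close: fully open they stand 13 mm farther back than shut.
Start: joints at [1.129, 0.521, -0.036, 1.599, 0.021, 1.021, -0.113], TCP at [0.227, -0.582, 0.231] pointing down, gripper open.
Joint ranges: [-2.91, 2.91], [-0.3, 2.13], [-1.5, 1.42], [0.17, 2.43], [-1.26, 4.41], [0.16, 1.93], [-2.52, 2.52]. Speed limits (rad/s): [1.89, 1.89, 2.39, 2.39, 3.01, 3.01, 3.01].

## Interface

Orientations are given as [roll, pitch, yaw] about the fixed x, y, z axes, in that order (R = Rz(yaw) Ry(pitch) Rx(roll)).
In Python, from workcell import telemetry, imaging, ticket gives the robot as it stands.
- The arm moves only by the tool carry_out, never from a script. Its argument "series" is a list of rows, each a list of 7 numbers: the shift along the tool's x, y, z in m, then the turn, a rotation vector about the tool's x, y, z in rad, then the closure in counts, from 0 (fully open) to 255 (shut). In form: [[tx, ty, tz, ax, ay, az, jaw], ...]. A call has 1 to 10 rows; each row is the pose to reach, as a shift and turn from the pose commanded when the call began, along the tool's axes at that moment; what a row does not reach only later rows make up. A row lasts 1/8 s, in which the tool goes at most 62.5 mm and 10.7 degrees, less where a joint would pass 70% of its speed; a pose out of reach is approached as far as the arm can. A call with a gripper value outside its range is refused whole. The fingers move at their own pace and stop on an object; "force" is the grip in N (left out, the last holds). Time passes only in rows, so rows that repeat a pose let the fingers close. It gives the time, the measured TCP pose, the force and the opening at its end, in the units of the state.
- telemetry.observe(): the state, without advancing time (a new reading comes with each control period).
- imaging.grab_frame(name): name is "scene" or "top" or "wrist"; returns (picture, depth): 480x640x3 uint8, blue, green, red; 480x640 float32, m along the optical axis (not along the pixel's ray), 0 where there is no reading.
- imaging.camera_info(name): a dict with "mtx" (3x3 intrinsics, pixels), "dist_coeffs" ([k1, k2, p1, p2, k3] as OpenCV has them; the pictures are not rectified), "extrinsics" (4x4, takes a point from camera to world coordinates); the wrist camera has in their place "hand_eye" (4x4, takes a point from camera to tool coordinates, whose origin is the TCP and whose axes are the flange's). Camera axes: x right, y down, z forward; pixel columns grow to the right and rows downward; lengths in m; the calibration is good to about 2 mm. A picture is of the moment at which its call begins: read the wrist's pose just before it. camera_info takes no time and is no camera call.
- ticket.job_done(): hands the job in, once; it reports no verdict.
The state is a dict: "clock": time; "qpos": joint angles; "qd": joint speeds; "joint_efforts": joint torques, N m; "position": TCP position; "tool_rot": TCP orientation; "force": force on the tool from outside, world axes, zero at the start; "moment": the same for the moment, N m; "grip_width": finger opening in m.
Only numpy, scipy, OpenCV 4.12 (cv2) and the standard library are available. Lean on these libraries where they do the work, as an engineer would, in place of code of your own. Each camera call takes 0.05 s, during which the arm holds its last target.

## Working session

There is one attempt and no reset: what is moved stays moved. The work goes in short steps, Python scripts to look and compute and a tool call to move; the robot and the scene stay as the last step left them, time stands still between calls to the robot, and variables do not carry over. Pictures are saved under pics/ and viewed, and the job is handed in when it is done.

Besides the shell and the picture viewer there is one more tool, called after "Emit:" by a JSON object that holds its "method" and its "body", one argument or row to a line. carry_out: Moves the arm, as the interface text tells. Its arguments: {"type":"object","properties":{"series":{"type":"array"},"force":{"type":"number"}},"required":["series"]}

```bash
ls; mkdir -p pics; python3 - <<'E'
from workcell import telemetry, imaging
import cv2, numpy as np
print(telemetry.observe())
for n in ["scene","top","wrist"]:
    p,d=imaging.grab_frame(n); cv2.imwrite(f"pics/{n}0.png",p); np.save(f"pics/{n}0.npy",d)
    i=imaging.camera_info(n); print(n,{k:np.round(v,4).tolist() for k,v in i.items() if not isinstance(v,str)})
E
```

```text
pics
{'clock': 0.0, 'qpos': array([ 1.12876103,  0.52202416, -0.03629708,  1.60001277,  0.02117734,
        1.0211066 , -0.11281554]), 'qd': array([ 0.0022574 , -0.00113068,  0.00027556,  0.00078926,  0.00121545,
        0.00053878, -0.0006919 ]), 'joint_efforts': array([ 1.27538580e-03, -9.27122927e+01,  1.98049307e+00, -3.69928086e+01,
        1.80504424e-02,  8.26178351e-03,  8.40428152e-05]), 'position': array([ 0.22690683, -0.58198392,  0.23071804]), 'tool_rot': array([-3.14042870e+00,  7.98605309e-05,  3.71771771e-01]), 'force': array([0.09485832, 0.48024702, 0.21489087]), 'moment': array([ 0.02511606, -0.01624171, -0.01661285]), 'grip_width': 0.0856115890820534}
scene {'mtx': [[624.2497, 0.0, 305.9743], [0.0, 624.2497, 237.6317], [0.0, 0.0, 1.0]], 'dist_coeffs': [0.0391, 0.0, 0.0, 0.0, 0.0], 'extrinsics': [[-0.6185, -0.5699, 0.541, -0.2113], [-0.7857, 0.4569, -0.4171, 0.5821], [-0.0094, -0.683, -0.7303, 0.9876], [0.0, 0.0, 0.0, 1.0]]}
top {'mtx': [[469.6317, 0.0, 323.3055], [0.0, 469.6317, 231.8714], [0.0, 0.0, 1.0]], 'dist_coeffs': [0.0294, 0.0, 0.0, 0.0, 0.0], 'extrinsics': [[-0.0071, -0.986, 0.1664, 0.3349], [-0.9993, 0.013, 0.0347, 0.0369], [-0.0364, -0.166, -0.9855, 0.9334], [0.0, 0.0, 0.0, 1.0]]}
wrist {'mtx': [[369.1468, 0.0, 318.7145], [0.0, 369.1468, 242.8933], [0.0, 0.0, 1.0]], 'dist_coeffs': [-0.0591, 0.0, 0.0, 0.0, 0.0], 'hand_eye': [[0.0006, -0.9478, -0.3189, 0.0828], [1.0, 0.0005, 0.0005, 0.0002], [-0.0003, -0.3189, 0.9478, -0.1412], [0.0, 0.0, 0.0, 1.0]]}
```

View pics/top0.png

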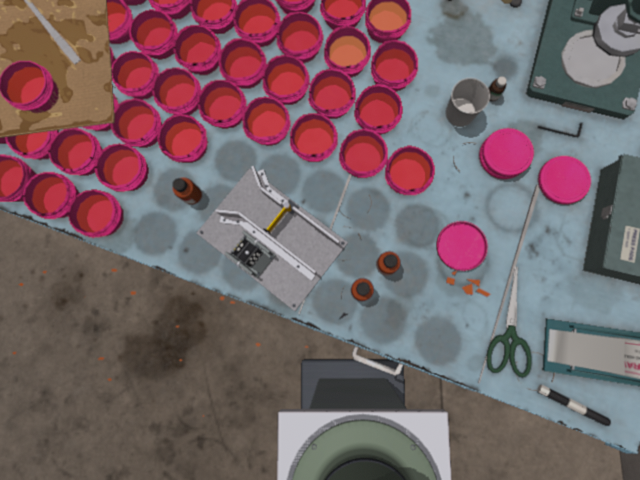

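View pics/scene0.png

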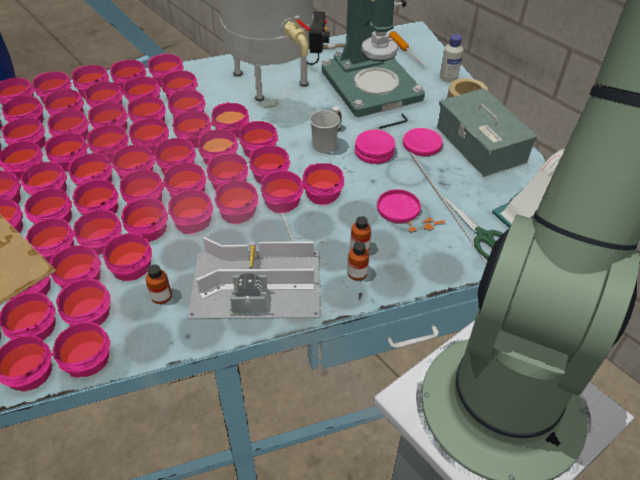

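The top view shows the new bottle at about (187,190), the flap at (278,219), the wheel at (250,255), the done bottles at (388,263) and (362,290), and the lid at (462,246). I'll zoom in to get gate landmarks.

```bash
cat > h.py <<'E'
import numpy as np, cv2
from workcell import telemetry, imaging
from scipy.spatial.transform import Rotation as R
def cam(n,pose=None):
    i=imaging.camera_info(n)
    if n=="wrist":
        s=pose or telemetry.observe()
        T=np.eye(4);T[:3,:3]=R.from_euler('xyz',s['tool_rot']).as_matrix();T[:3,3]=s['position']
        E=T@np.array(i['hand_eye'])
    else: E=np.array(i['extrinsics'])
    return np.array(i['mtx']),np.array(i['dist_coeffs']),E
def ray(c,px):
    K,D,E=c
    u=cv2.undistortPoints(np.array(px,float).reshape(-1,1,2),K,D).reshape(-1,2)
    return E[:3,3],(E[:3,:3]@np.c_[u,np.ones(len(u))].T).T
def onz(c,px,z):
    o,d=ray(c,px); return o+d*((z-o[2])/d[:,2])[:,None]
def proj(c,P):
    K,D,E=c; Ei=np.linalg.inv(E)
    return cv2.projectPoints(np.array(P,float).reshape(-1,1,3),cv2.Rodrigues(Ei[:3,:3])[0],Ei[:3,3],K,D)[0].reshape(-1,2)
E
python3 - <<'E'
import cv2
p=cv2.imread('pics/top0.png'); cv2.imwrite('pics/top0z.png',cv2.resize(p[155:315,150:360],None,fx=3.7,fy=3.7,interpolation=cv2.INTER_CUBIC))
p=cv2.imread('pics/scene0.png'); cv2.imwrite('pics/scene0z.png',cv2.resize(p[210:330,135:335],None,fx=4,fy=4,interpolation=cv2.INTER_CUBIC))
E
```

```text
(no output)
```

View pics/top0z.png

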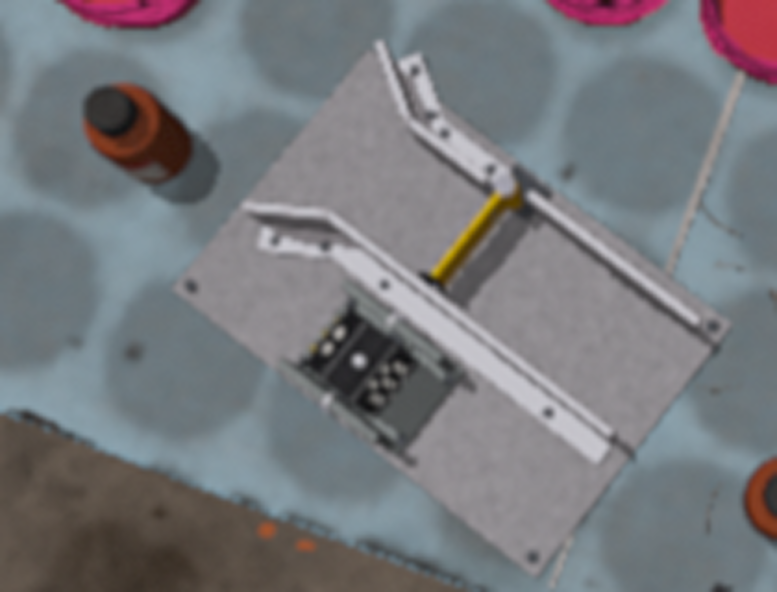

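View pics/scene0z.png

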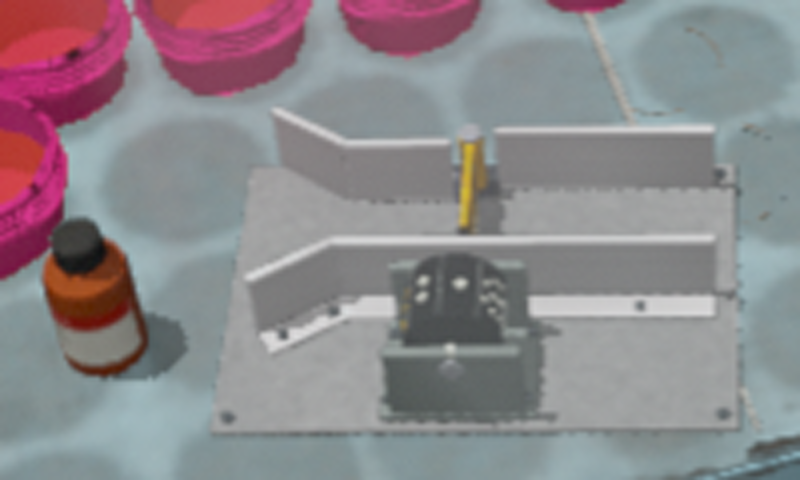

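```bash
cat > fit.py <<'E'
from h import *
c=cam('top')
z=np.array([(507,180),(380,43),(247,207),(410,122),(332,214),(612,433),(177,290),(540,578),(730,325)],float)
px=z/3.7+[150,155]-0.36
Z=[.051,.048,.048,.048,.048,.048,.004,.004,.004]
W=np.array([onz(c,[p],h)[0] for p,h in zip(px,Z)])
print(np.round(W,4))
print('plate', [np.linalg.norm(W[a]-W[b]).round(4) for a,b in ((6,7),(7,8))])
G=np.array([(.036,0),(.0535,.110),(-.0535,.110),(.030,.065),(-.030,.065),(-.030,-.125)])
A=W[:6,:2]; g0=G.mean(0);a0=A.mean(0)
H=(G-g0).T@(A-a0);th=np.arctan2(H[0,1]-H[1,0],H[0,0]+H[1,1])
Rm=np.array([[np.cos(th),-np.sin(th)],[np.sin(th),np.cos(th)]]);t=a0-Rm@g0
print('th',th,'t',t,'res mm',np.round(1e3*((Rm@G.T).T+t-A),1))
print('plate corners in gate',np.round((W[6:,:2]-t)@Rm,4))
np.savez('gate.npz',R=Rm,t=t,th=th)
def tog(P): return (np.asarray(P)[...,:2]-t)@Rm
# bottles: caps
for n,q in (('new',(110/3.7+150,111/3.7+155)),('a',(388,259)),('b',(362,286))):
    w=onz(c,[q],.085)[0]; print(n,w.round(4),tog(w).round(4))
w=onz(c,[(462,246)],.016)[0];print('lid',w.round(4),tog(w).round(4))
# wheel marks
for q in ((390,320),(326,400)):
    w=onz(c,[np.array(q)/3.7+[150,155]],.057)[0];print('mark',tog(w).round(4))
cs=cam('scene')
q=np.array((76,240))/4+[135,210];w=onz(cs,[q],.080)[0];print('new scene',w.round(4),tog(w).round(4))
for g,h in (((.036,0),.051),((-.03,-.125),.048),((.0535,.11),.048)):
    print(((proj(cs,np.r_[Rm@g+t,h])-[135,210])*4).round(0))
p=np.load('pics/top0.npy');print(p[190,187],p[185,180])
E
python3 fit.py
```

```text
[[0.5408 0.1384 0.051 ]
 [0.6172 0.2069 0.048 ]
 [0.529  0.2754 0.048 ]
 [0.5736 0.1902 0.048 ]
 [0.5247 0.2305 0.048 ]
 [0.4085 0.0842 0.048 ]
 [0.4928 0.3244 0.004 ]
 [0.3359 0.125  0.004 ]
 [0.4697 0.0226 0.004 ]]
plate [np.float64(0.2537), np.float64(0.1685)]
th -0.6731152509636665 t [0.50813972 0.15892545] res mm [[-4.5 -1.9]
 [ 1.4  4.7]
 [ 5.8  2.8]
 [-1.5  0.8]
 [ 0.5 -2.1]
 [-1.7 -4.3]]
plate corners in gate [[-0.1151  0.1198]
 [-0.1135 -0.1339]
 [ 0.055  -0.1306]]
new [0.5711 0.3363 0.085 ] [-0.0613  0.1779]
a [ 0.4269 -0.0497  0.085 ] [ 0.0666 -0.2138]
b [ 0.3789 -0.0019  0.085 ] [-0.0008 -0.2063]
lid [ 0.4584 -0.2007  0.016 ] [ 0.1853 -0.3122]
mark [-0.0564  0.0033]
mark [-0.1082  0.003 ]
new scene [0.5753 0.3412 0.08  ] [-0.0611  0.1844]
[[481. 130.]]
[[727. 232.]]
[[270. 110.]]
0.9056021 0.88541824
```

```bash
cat >> h.py <<'E'
g=np.load('gate.npz') if __import__('os').path.exists('gate.npz') else None
def gw(x,y): return g['R']@[x,y]+g['t']
def wg(P): return (np.asarray(P)[...,:2]-g['t'])@g['R']
def rel(P,yaw,P0=None,rot0=None):
    """row to reach world P, tool down with yaw"""
    s=telemetry.observe()
    P0=s['position'] if P0 is None else P0; rot0=s['tool_rot'] if rot0 is None else rot0
    R0=R.from_euler('xyz',rot0); R1=R.from_euler('xyz',[np.pi,0,yaw])
    return np.round(np.r_[R0.inv().apply(np.array(P)-P0),(R0.inv()*R1).as_rotvec()],4).tolist()
def st():
    s=telemetry.observe(); print('t',round(s['clock'],2),'P',s['position'].round(4),'rot',s['tool_rot'].round(4),'F',s['force'].round(1),'w',round(s['grip_width'],4),'q',s['qpos'].round(2))
    if g is not None: print('gate',wg(s['position']).round(4),'yaw-th-pi',round((s['tool_rot'][2]-float(g['th'])-np.pi+np.pi)%(2*np.pi)-np.pi,4))
E
python3 -c "
from h import *
print(rel([.45,-.3,.3],1.0)); print(rel([.53,0,.3],1.7)); print(rel([*gw(0,.06),.3],2.469))"
```

```text
[0.3103, -0.1818, -0.069, -0.0008, -0.0002, -0.6282]
[0.4938, -0.4323, -0.0688, -0.0008, -0.0005, -1.3282]
[0.583, -0.6184, -0.0686, -0.0006, -0.0009, -2.0972]
```

Emit:
{"method": "carry_out", "body": {
  "series": [
    [0.05, -0.03, -0.069, 0, 0, -0.1, 0],
    [0.1, -0.06, -0.069, 0, 0, -0.2, 0],
    [0.15, -0.09, -0.069, 0, 0, -0.3, 0],
    [0.2, -0.12, -0.069, 0, 0, -0.4, 0],
    [0.25, -0.15, -0.069, 0, 0, -0.5, 0],
    [0.31, -0.18, -0.069, 0, 0, -0.63, 0],
    [0.36, -0.24, -0.069, 0, 0, -0.8, 0],
    [0.4, -0.3, -0.069, 0, 0, -0.95, 0],
    [0.44, -0.36, -0.069, 0, 0, -1.1, 0],
    [0.48, -0.41, -0.069, 0, 0, -1.25, 0]
  ]
}}

```text
clock: 1.4
position: [0.5136, -0.0661, 0.3004]
tool_rot: [3.141, 0.0, 1.626]
force: [1.2, -0.1, 0.4]
grip_width: 0.0855
```

```bash
python3 -c "
from h import *
st(); print(rel([*gw(0,.06),.3],2.469))"
```

```text
t 1.4 P [ 0.5136 -0.0661  0.3004] rot [3.1414e+00 3.0000e-04 1.6264e+00] F [ 1.2 -0.1  0.4] w 0.0855 q [ 0.42  0.31 -0.52  1.77  0.17  1.1  -0.1 ]
gate [ 0.1446 -0.1726] yaw-th-pi -0.8421
[0.2698, 0.047, 0.0003, 0.0, 0.0003, -0.8426]
```

Emit:
{"method": "carry_out", "body": {
  "series": [
    [0.05, 0.01, 0, 0, 0, -0.15, 0],
    [0.1, 0.02, 0, 0, 0, -0.3, 0],
    [0.15, 0.03, 0, 0, 0, -0.45, 0],
    [0.2, 0.04, 0, 0, 0, -0.6, 0],
    [0.24, 0.045, 0, 0, 0, -0.75, 0],
    [0.27, 0.047, 0, 0, 0, -0.843, 0],
    [0.27, 0.047, 0, 0, 0, -0.843, 0],
    [0.27, 0.047, 0, 0, 0, -0.843, 0]
  ]
}}

```text
clock: 2.4
position: [0.5468, 0.2033, 0.3]
tool_rot: [-3.141, 0.0, 2.463]
force: [0.7, -0.4, -0.7]
grip_width: 0.0852
```

```bash
python3 -c "
from h import *
st(); p,d=imaging.grab_frame('wrist'); cv2.imwrite('pics/w1.png',p); np.save('pics/w1.npy',d)
s=telemetry.observe(); np.savez('pics/w1s.npz',position=s['position'],tool_rot=s['tool_rot'])"
```

```text
t 2.4 P [0.5468 0.2033 0.3   ] rot [-3.1409  0.      2.4632] F [ 0.7 -0.4 -0.7] w 0.0852 q [ 0.06  0.47 -0.75  1.6   0.34  1.2   0.14]
gate [0.0026 0.0588] yaw-th-pi -0.0053
```

View pics/w1.png

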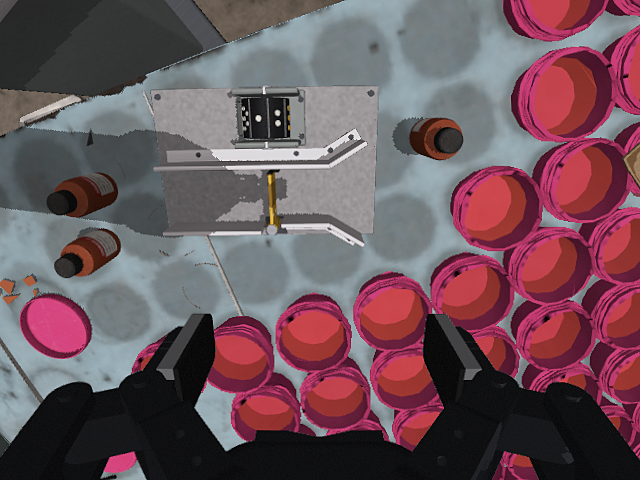

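The wrist view shows the whole gate, with the post top at about (272,230), the mouth on the right, the wheel at (268,118), and the new bottle's cap at (448,139). I'll zoom in.

```bash
python3 -c "
import cv2
p=cv2.imread('pics/w1.png'); cv2.imwrite('pics/w1z.png',cv2.resize(p[75:255,140:390],None,fx=3.2,fy=3.2,interpolation=cv2.INTER_CUBIC))
cv2.imwrite('pics/w1b.png',cv2.resize(p[100:170,385:475],None,fx=7,fy=7,interpolation=cv2.INTER_CUBIC))"
```

```text
(no output)
```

View pics/w1z.png

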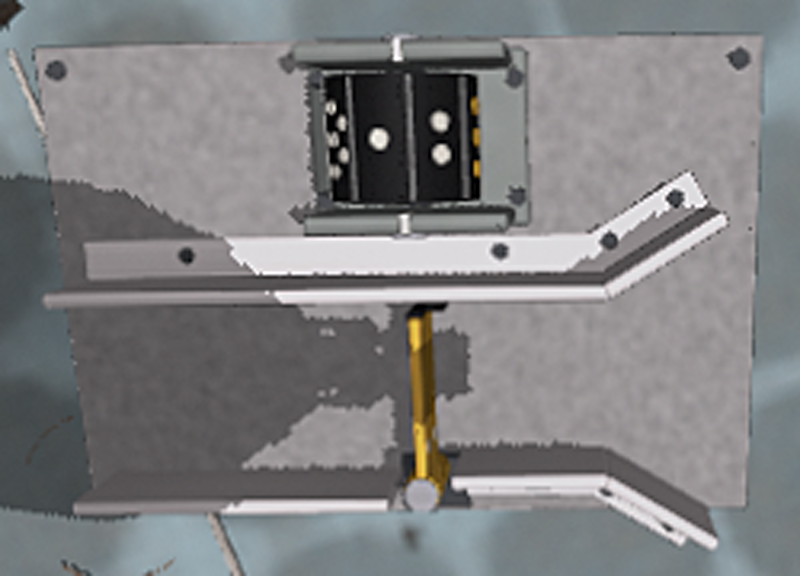

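View pics/w1b.png

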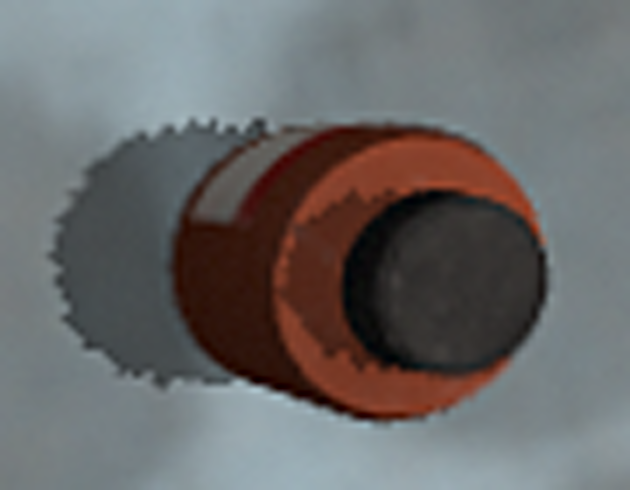

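```bash
cat > fit2.py <<'E'
from h import *
s=np.load('pics/w1s.npz'); c=cam('wrist',{'position':s['position'],'tool_rot':s['tool_rot']})
z=np.array([(421,494),(608,300),(607,478),(45,307),(77,504),(36,45),(762,36),(748,507)],float)
px=z/3.2+[140,75]-.35
Z=[.051,.048,.048,.048,.048,.004,.004,.004]
W=np.array([onz(c,[p],h)[0] for p,h in zip(px,Z)])
print(W.round(4),'plate',np.linalg.norm(W[5]-W[6]),np.linalg.norm(W[6]-W[7]))
G=np.array([(.036,0),(-.03,.065),(.03,.065),(-.03,-.125),(.038,-.125)])
A=W[:5,:2]; g0=G.mean(0);a0=A.mean(0)
H=(G-g0).T@(A-a0);th=np.arctan2(H[0,1]-H[1,0],H[0,0]+H[1,1])
Rm=np.array([[np.cos(th),-np.sin(th)],[np.sin(th),np.cos(th)]]);t=a0-Rm@g0
tog=lambda P:(np.asarray(P)[...,:2]-t)@Rm
print('th',th,'t',t,'res(gate) mm',np.round(1e3*(tog(A)-G),1)); print('plate',tog(W[5:]).round(4))
np.savez('gate.npz',R=Rm,t=t,th=th)
for q in ((397,47),(405,224)): print('mark',tog(onz(c,[np.array(q)/3.2+[140,75]],.057)[0]).round(4))
b=lambda x,y:np.array((x,y))/7+[385,100]-.43
for n,q,h in (('cap',(462,283),.085),('shoulder L',(275,270),.06),):
    w=onz(c,[b(*q)],h)[0]; print(n,w.round(4),tog(w).round(4))
w=onz(cam('top'),[(110/3.7+150,109/3.7+155)],.085)[0]; print('top cap',w.round(4),tog(w).round(4))
w=onz(cam('scene'),[(77/4+135,235/4+210)],.083)[0]; print('scene cap',w.round(4),tog(w).round(4))
for n,q in (('a',(388,259)),('b',(362,286))): print(n,tog(onz(cam('top'),[q],.085)[0]).round(4))
for n,q in (('a/b',(61,201)),('b/a',(70,265))): print(n,tog(onz(c,[q],.085)[0]).round(4))
E
python3 fit2.py
```

```text
[[0.5406 0.1412 0.051 ]
 [0.5294 0.2323 0.048 ]
 [0.577  0.1942 0.048 ]
 [0.4125 0.085  0.048 ]
 [0.4674 0.0433 0.048 ]
 [0.3386 0.1299 0.004 ]
 [0.4966 0.3277 0.004 ]
 [0.6308 0.2228 0.004 ]] plate 0.2532236265586853 0.1702972247870813
th -0.6694642218692209 t [0.51337239 0.16349669] res(gate) mm [[-0.9 -0.6]
 [-0.1 -1.1]
 [ 0.8 -1.4]
 [-0.4  0.8]
 [ 0.5  2.3]]
plate [[-0.1162 -0.1349]
 [-0.115   0.1184]
 [ 0.0553  0.1194]]
mark [-0.1082 -0.0002]
mark [-0.0554 -0.0003]
cap [0.5754 0.34   0.085 ] [-0.0609  0.1768]
shoulder L [0.5634 0.3256 0.06  ] [-0.0613  0.1582]
top cap [0.5721 0.3363 0.085 ] [-0.0612  0.172 ]
scene cap [0.5752 0.3401 0.083 ] [-0.0611  0.1769]
a [ 0.0645 -0.2208]
b [-0.0028 -0.2131]
a/b [-0.0067 -0.2088]
b/a [ 0.063 -0.215]
```

```bash
python3 -c "
from h import *
st(); Y=float(g['th'])+np.pi
print(rel([*gw(-.061,.176),.15],Y)); print(rel([*gw(-.061,.176),.028],Y))"
```

```text
t 2.45 P [0.5469 0.2029 0.3002] rot [-3.1410e+00  3.0000e-04  2.4627e+00] F [-0.4 -0.8 -0. ] w 0.0851 q [ 0.06  0.47 -0.75  1.6   0.34  1.2   0.14]
gate [0.0018 0.0517] yaw-th-pi -0.0094
[0.064, 0.1238, 0.1501, -0.0006, 0.0003, -0.0094]
[0.0641, 0.1238, 0.2721, -0.0006, 0.0003, -0.0094]
```

Emit:
{"method": "carry_out", "body": {
  "series": [
    [0.03, 0.06, 0.05, 0, 0, -0.009, 45],
    [0.06, 0.11, 0.1, 0, 0, -0.009, 45],
    [0.064, 0.124, 0.14, 0, 0, -0.009, 45],
    [0.064, 0.124, 0.15, 0, 0, -0.009, 45],
    [0.064, 0.124, 0.15, 0, 0, -0.009, 45]
  ],
  "force": 25
}}

```text
clock: 3.08
position: [0.5744, 0.3396, 0.1494]
tool_rot: [-3.139, -0.0, 2.473]
force: [-0.9, -0.7, 0.5]
grip_width: 0.0703
```

```bash
python3 -c "
from h import *
st(); Y=float(g['th'])+np.pi
print(rel([*gw(-.061,.176),.028],Y))
p,d=imaging.grab_frame('wrist'); cv2.imwrite('pics/w2.png',p)
p,d=imaging.grab_frame('scene'); cv2.imwrite('pics/s2.png',p[100:340,60:380])"
```

```text
t 3.08 P [0.5744 0.3396 0.1494] rot [-3.1395e+00 -4.0000e-04  2.4728e+00] F [-0.9 -0.7  0.5] w 0.0703 q [-0.22  0.76 -0.66  1.52  0.51  1.04 -0.11]
gate [-0.0615  0.176 ] yaw-th-pi 0.0007
[-0.0005, 0.0003, 0.1214, -0.0021, -0.0004, 0.0007]
```

View pics/w2.png

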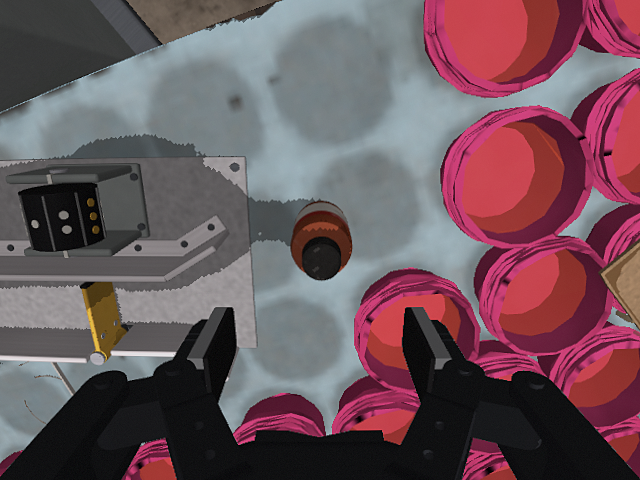

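View pics/s2.png

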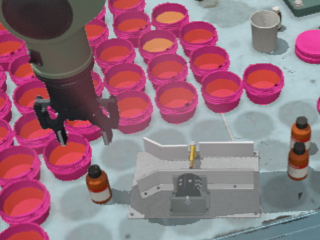

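```bash
python3 -c "
from h import *
c=cam('wrist')
for q,h in (((321,258),.085),((415,318),.05),((367,290),.05),((380,280),.05),((450,170),.05)): print(q,wg(onz(c,[q],h)[0]).round(4))"
```

```text
(321, 258) [-0.0623  0.1787]
(415, 318) [-0.0006  0.2498]
(367, 290) [-0.0239  0.2125]
(380, 280) [-0.0319  0.2216]
(450, 170) [-0.1107  0.2637]
```

Emit:
{"method": "carry_out", "body": {
  "series": [
    [0.001, 0.001, 0.04, -0.002, 0, 0, 45],
    [0.001, 0.001, 0.08, -0.002, 0, 0, 45],
    [0.001, 0.001, 0.11, -0.002, 0, 0, 45],
    [0.001, 0.001, 0.121, -0.002, 0, 0, 45],
    [0.001, 0.001, 0.121, -0.002, 0, 0, 45],
    [0.001, 0.001, 0.121, -0.002, 0, 0, 200],
    [0.001, 0.001, 0.121, -0.002, 0, 0, 200],
    [0.001, 0.001, 0.121, -0.002, 0, 0, 200],
    [0.001, 0.001, 0.121, -0.002, 0, 0, 200],
    [0.001, 0.001, 0.121, -0.002, 0, 0, 200]
  ],
  "force": 25
}}

```text
clock: 4.42
position: [0.575, 0.3425, 0.0309]
tool_rot: [3.138, 0.001, 2.474]
force: [-1.6, -1.5, 9.7]
grip_width: 0.0409
```

```bash
python3 -c "
from h import *
st(); Y=float(g['th'])+np.pi
for x,y,z in ((-.06,.176,.06),(0,.13,.06),(0,.06,.06),(0,.06,.034)): print(rel([*gw(x,y),z],Y))
p,d=imaging.grab_frame('wrist'); cv2.imwrite('pics/w3.png',p)"
```

```text
t 4.42 P [0.575  0.3425 0.0309] rot [3.1380e+00 9.0000e-04 2.4735e+00] F [-1.6 -1.5  9.7] w 0.0409 q [-0.26  0.9  -0.59  1.58  0.62  0.85 -0.19]
gate [-0.0628  0.1786] yaw-th-pi 0.0014
[-0.0028, -0.0025, -0.0291, 0.0036, 0.0009, 0.0014]
[-0.0627, -0.0486, -0.0293, 0.0036, 0.0009, 0.0014]
[-0.0626, -0.1186, -0.0295, 0.0036, 0.0009, 0.0014]
[-0.0626, -0.1187, -0.0035, 0.0036, 0.0009, 0.0014]
```

View pics/w3.png

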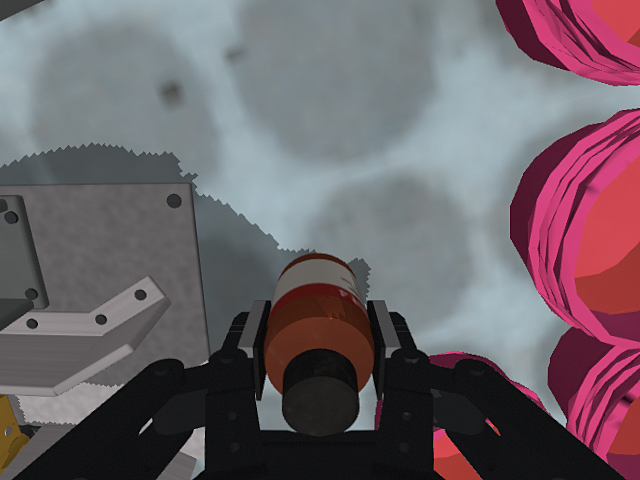

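Emit:
{"method": "carry_out", "body": {
  "series": [
    [0, 0, -0.02, 0, 0, 0, 200],
    [0, 0, -0.045, 0, 0, 0, 200],
    [-0.005, 0, -0.065, 0, 0, 0, 200],
    [-0.025, -0.03, -0.065, 0, 0, 0, 200],
    [-0.045, -0.06, -0.065, 0, 0, 0, 200],
    [-0.06, -0.09, -0.065, 0, 0, 0, 200],
    [-0.0625, -0.11, -0.065, 0, 0, 0, 200],
    [-0.0625, -0.116, -0.065, 0, 0, 0, 200],
    [-0.0625, -0.116, -0.065, 0, 0, 0, 200]
  ]
}}

```text
clock: 5.6
position: [0.5519, 0.2127, 0.0948]
tool_rot: [3.139, 0.0, 2.474]
force: [-0.5, -0.1, -0.4]
grip_width: 0.0411
```

```bash
python3 -c "
from h import *
st(); Y=float(g['th'])+np.pi
for x,y,z in ((0,.06,.06),(0,.06,.037),): print(rel([*gw(x,y),z],Y))
p,d=imaging.grab_frame('wrist'); cv2.imwrite('pics/w4.png',p)
p,d=imaging.grab_frame('scene'); cv2.imwrite('pics/s4.png',cv2.resize(p[130:340,100:360],None,fx=3,fy=2.8))"
```

```text
t 5.6 P [0.5519 0.2127 0.0948] rot [3.1387e+00 4.0000e-04 2.4737e+00] F [-0.5 -0.1 -0.4] w 0.0411 q [-0.03  0.72 -0.65  1.78  0.56  0.84 -0.04]
gate [-0.0003  0.0625] yaw-th-pi 0.0016
[-0.0003, -0.0026, 0.0348, 0.0029, 0.0004, 0.0016]
[-0.0003, -0.0026, 0.0578, 0.0029, 0.0004, 0.0016]
```

View pics/w4.png

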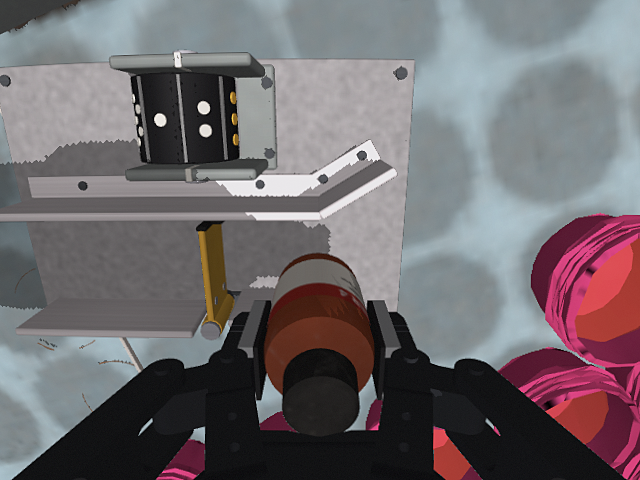

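View pics/s4.png

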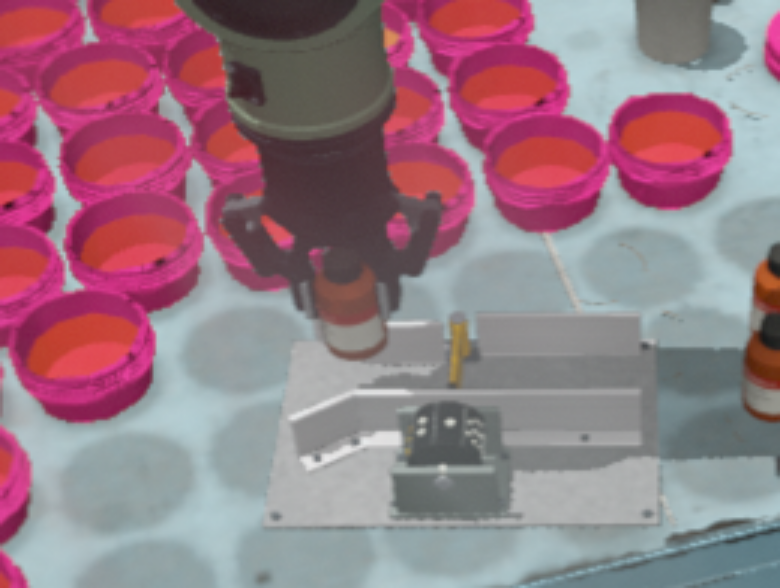

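Emit:
{"method": "carry_out", "body": {
  "series": [
    [0, -0.002, 0.03, 0.003, 0, 0, 200],
    [0, -0.002, 0.05, 0.003, 0, 0, 200],
    [0, -0.002, 0.058, 0.003, 0, 0, 200],
    [0, -0.002, 0.06, 0.003, 0, 0, 200],
    [0, -0.002, 0.06, 0.003, 0, 0, 200]
  ]
}}

```text
clock: 6.32
position: [0.5502, 0.211, 0.0346]
tool_rot: [-3.14, 0.0, 2.474]
force: [-2.5, -0.1, 2.6]
grip_width: 0.0408
```

```bash
python3 -c "
from h import *
st(); Y=float(g['th'])+np.pi
for x,y,z in ((0,-.01,.035),(0,-.1,.035),): print(rel([*gw(x,y),z],Y))
p,d=imaging.grab_frame('scene'); cv2.imwrite('pics/s5.png',cv2.resize(p[130:340,100:360],None,fx=3,fy=2.8))"
```

```text
t 6.33 P [0.5502 0.211  0.0346] rot [-3.1402e+00  2.0000e-04  2.4740e+00] F [-2.5 -0.1  2.6] w 0.0408 q [-0.07  0.8  -0.59  1.8   0.64  0.74 -0.1 ]
gate [-0.0006  0.0602] yaw-th-pi 0.0018
[-0.0005, -0.0702, -0.0003, -0.0014, 0.0002, 0.0018]
[-0.0003, -0.1602, -0.0001, -0.0014, 0.0002, 0.0018]
```

View pics/s5.png

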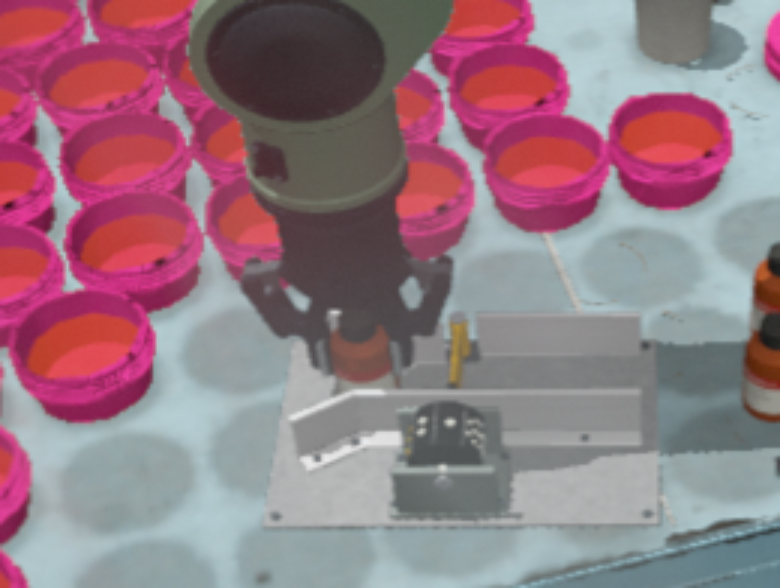

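Emit:
{"method": "carry_out", "body": {
  "series": [
    [0, -0.012, -0.0005, 0, 0, 0, 200],
    [0, -0.024, -0.0005, 0, 0, 0, 200],
    [0, -0.036, -0.0005, 0, 0, 0, 200],
    [0, -0.048, -0.0005, 0, 0, 0, 200],
    [0, -0.06, -0.0005, 0, 0, 0, 200],
    [0, -0.07, -0.0005, 0, 0, 0, 200],
    [0, -0.07, -0.0005, 0, 0, 0, 200]
  ]
}}

```text
clock: 7.25
position: [0.5067, 0.1552, 0.0347]
tool_rot: [-3.14, 0.0, 2.473]
force: [-0.8, 0.7, -1.5]
grip_width: 0.0409
```

```bash
python3 -c "
from h import *
st(); Y=float(g['th'])+np.pi
for x,y,z in ((0,-.098,.035),): print(rel([*gw(x,y),z],Y))
p,d=imaging.grab_frame('top'); cv2.imwrite('pics/t6.png',cv2.resize(p[155:315,150:410],None,fx=3,fy=3))
p,d=imaging.grab_frame('wrist'); cv2.imwrite('pics/w6.png',p)"
```

```text
t 7.25 P [0.5067 0.1552 0.0347] rot [-3.1401e+00  2.0000e-04  2.4732e+00] F [-0.8  0.7 -1.5] w 0.0409 q [ 0.01  0.74 -0.58  1.96  0.66  0.65 -0.1 ]
gate [-0.0001 -0.0107] yaw-th-pi 0.0011
[0.0, -0.0873, -0.0001, -0.0015, 0.0002, 0.0011]
```

View pics/w6.png

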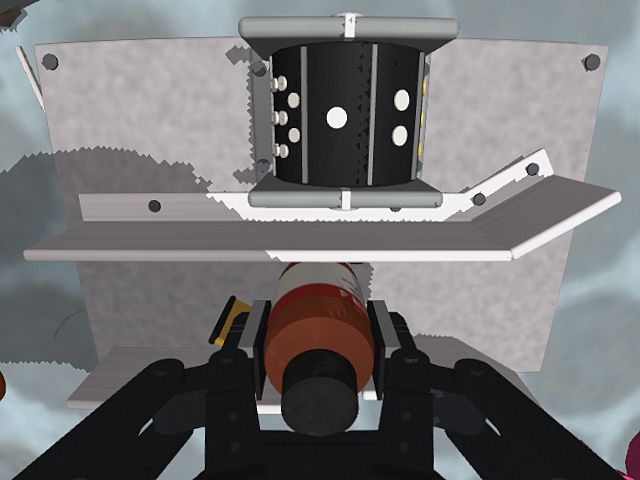

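View pics/t6.png

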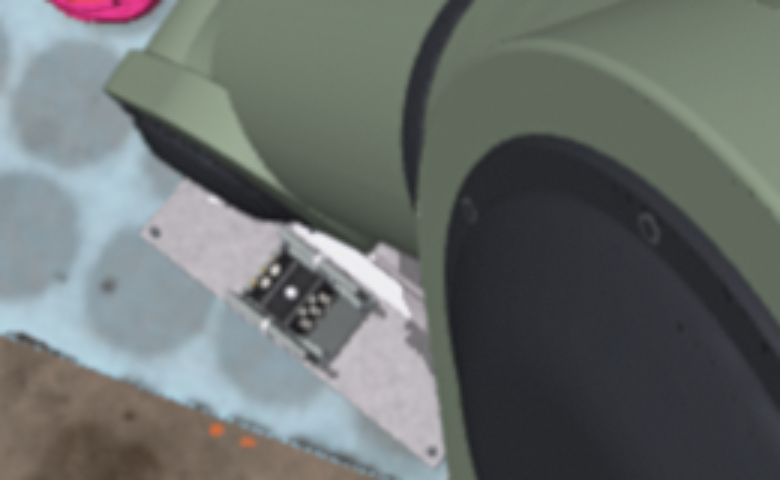

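The flap is open, at (225,320), held by the front finger. The bottle is upright in the gateway at y≈-0.011. I'll slide it on through.

Emit:
{"method": "carry_out", "body": {
  "series": [
    [0, -0.012, -0.0005, 0, 0, 0, 200],
    [0, -0.024, -0.0005, 0, 0, 0, 200],
    [0, -0.036, -0.0005, 0, 0, 0, 200],
    [0, -0.048, -0.0005, 0, 0, 0, 200],
    [0, -0.06, -0.0005, 0, 0, 0, 200],
    [0, -0.072, -0.0005, 0, 0, 0, 200],
    [0, -0.082, -0.0005, 0, 0, 0, 200],
    [0, -0.088, -0.0005, 0, 0, 0, 200],
    [0, -0.088, -0.0005, 0, 0, 0, 200]
  ]
}}

```text
clock: 8.48
position: [0.4524, 0.0865, 0.0353]
tool_rot: [-3.141, 0.0, 2.474]
force: [-0.1, -0.2, -1.6]
grip_width: 0.0407
```

```bash
python3 -c "
from h import *
st()
p,d=imaging.grab_frame('scene'); cv2.imwrite('pics/s7.png',cv2.resize(p[130:340,140:400],None,fx=3,fy=2.8))
p,d=imaging.grab_frame('wrist'); cv2.imwrite('pics/w7.png',p)"
```

```text
t 8.47 P [0.4524 0.0865 0.0353] rot [-3.1405e+00  1.0000e-04  2.4735e+00] F [-0.1 -0.2 -1.6] w 0.0407 q [ 0.11  0.66 -0.56  2.14  0.7   0.53 -0.08]
gate [-0.     -0.0982] yaw-th-pi 0.0014
```

View pics/w7.png

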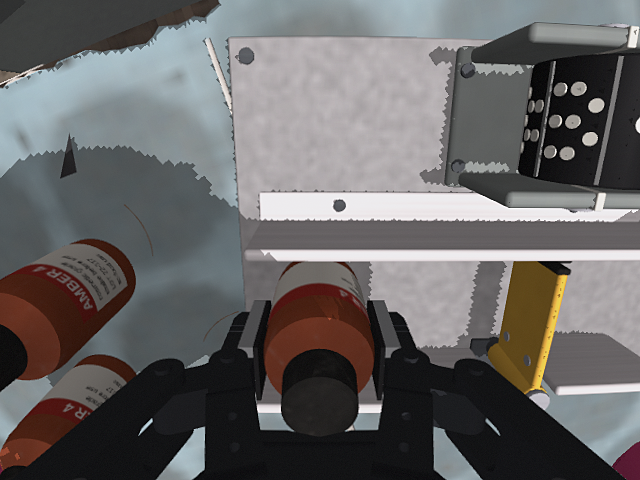

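View pics/s7.png

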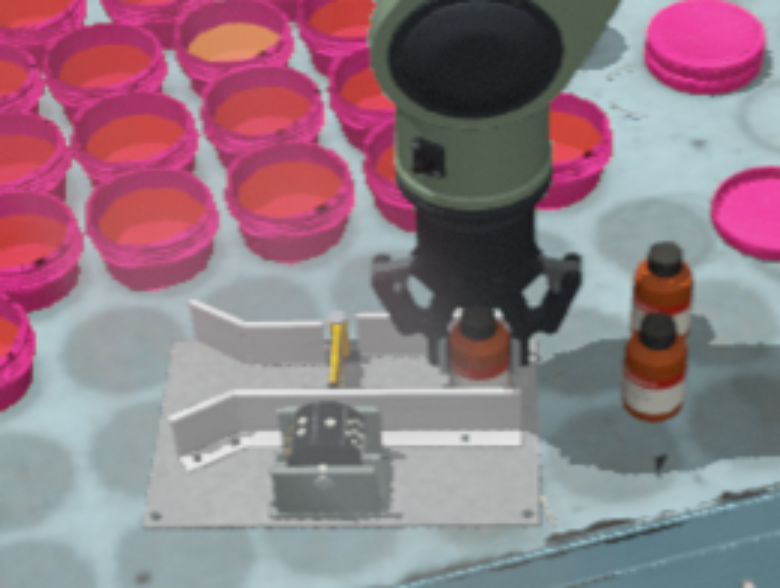

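The flap has already shut behind the gripper (flap at (535,330) in the wrist view), and the bottle is upright at y≈-0.098. I'll release with a small opening and lift.

Emit:
{"method": "carry_out", "body": {
  "series": [
    [0, 0, 0.001, 0, 0, 0, 200],
    [0, 0, 0.001, 0, 0, 0, 95],
    [0, 0, 0.001, 0, 0, 0, 95],
    [0, 0, 0.001, 0, 0, 0, 95],
    [0, 0, -0.01, 0, 0, 0, 95],
    [0, 0, -0.035, 0, 0, 0, 95],
    [0, 0, -0.065, 0, 0, 0, 95],
    [0, 0, -0.1, 0, 0, 0, 95],
    [0, 0, -0.13, 0, 0, 0, 95],
    [0, 0, -0.13, 0, 0, 0, 95]
  ]
}}

```text
clock: 9.82
position: [0.4534, 0.087, 0.1675]
tool_rot: [3.14, 0.003, 2.473]
force: [-0.0, -0.5, -1.0]
grip_width: 0.0536
```

```bash
python3 -c "
from h import *
st(); Y=float(g['th'])+np.pi
for x,y,z in ((-.05,.02,.165),(-.082,.0165,.12),): print(rel([*gw(x,y),z],Y))
p,d=imaging.grab_frame('scene'); cv2.imwrite('pics/s8.png',cv2.resize(p[130:340,140:400],None,fx=3,fy=2.8))
p,d=imaging.grab_frame('wrist'); cv2.imwrite('pics/w8.png',p)"
```

```text
t 9.82 P [0.4534 0.087  0.1675] rot [3.1402e+00 2.6000e-03 2.4733e+00] F [-0.  -0.5 -1. ] w 0.0536 q [ 0.29  0.45 -0.77  2.05  0.44  0.8   0.16]
gate [ 0.0005 -0.0972] yaw-th-pi 0.0012
[0.0503, 0.1172, 0.0025, 0.0014, 0.0026, 0.0012]
[0.0825, 0.1137, 0.0474, 0.0014, 0.0026, 0.0012]
```

View pics/w8.png

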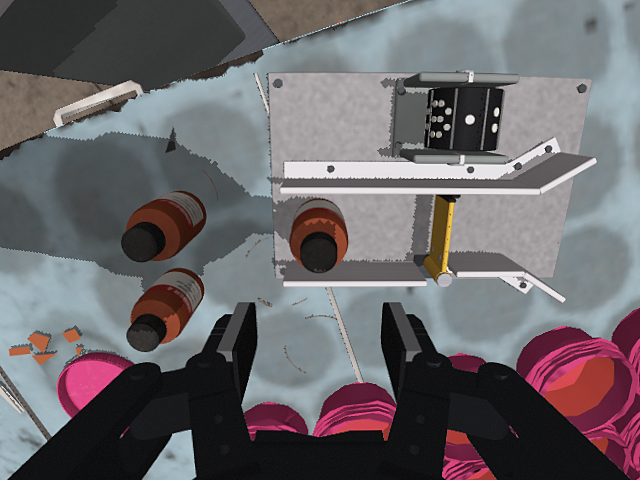

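View pics/s8.png

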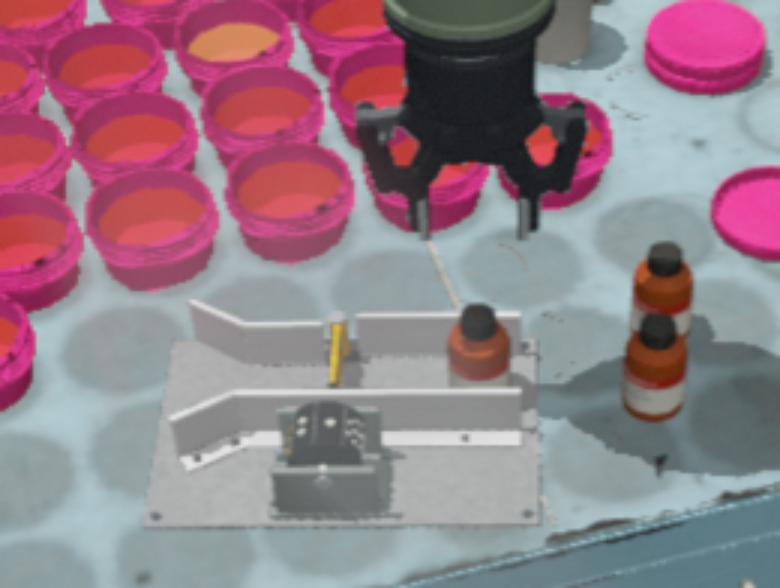

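Step 2 is met: the bottle stands at (320,235) in the lane with the flap shut at (440,240), and the done bottles and lid haven't moved. Next is the wheel, with the fingers shut.

Emit:
{"method": "carry_out", "body": {
  "series": [
    [0.01, 0.04, 0, 0, 0, 0, 255],
    [0.04, 0.08, 0, 0, 0, 0, 255],
    [0.07, 0.1, 0.02, 0, 0, 0, 255],
    [0.0825, 0.11, 0.04, 0, 0, 0, 255],
    [0.0825, 0.11, 0.06, 0, 0, 0, 255],
    [0.0825, 0.11, 0.07, 0, 0, 0, 255],
    [0.0825, 0.11, 0.07, 0, 0, 0, 255]
  ]
}}

```text
clock: 10.8
position: [0.4554, 0.224, 0.0945]
tool_rot: [-3.139, -0.001, 2.474]
force: [-0.3, 0.5, 0.9]
grip_width: 0.0002
```

```bash
python3 -c "
from h import *
st(); Y=float(g['th'])+np.pi
for x,y,z in ((-.082,.012,.08),(-.082,.012,.072),(-.082,-.01,.072)): print(rel([*gw(x,y),z],Y))
p,d=imaging.grab_frame('scene'); cv2.imwrite('pics/s9.png',cv2.resize(p[130:340,140:400],None,fx=3,fy=2.8))
p,d=imaging.grab_frame('wrist'); cv2.imwrite('pics/w9.png',p)"
```

```text
t 10.8 P [0.4554 0.224  0.0945] rot [-3.1392e+00 -8.0000e-04  2.4738e+00] F [-0.3  0.5  0.9] w 0.0002 q [-0.07  0.62 -0.68  1.99  0.58  0.73 -0.21]
gate [-0.083   0.0115] yaw-th-pi 0.0017
[-0.001, 0.0005, 0.0145, -0.0024, -0.0008, 0.0017]
[-0.001, 0.0006, 0.0225, -0.0024, -0.0008, 0.0017]
[-0.001, -0.0214, 0.0225, -0.0024, -0.0008, 0.0017]
```

View pics/w9.png

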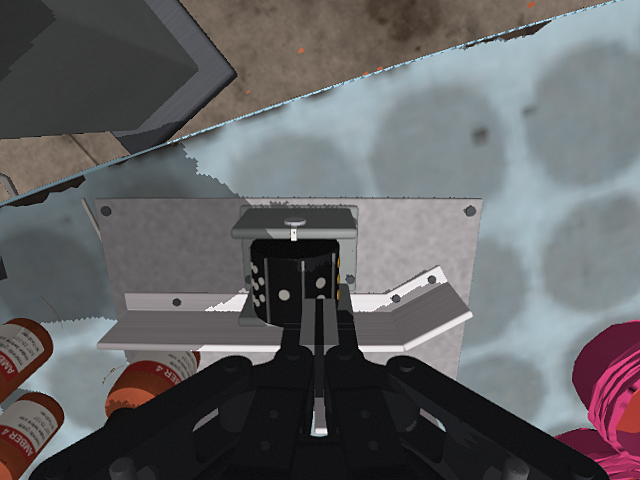

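View pics/s9.png

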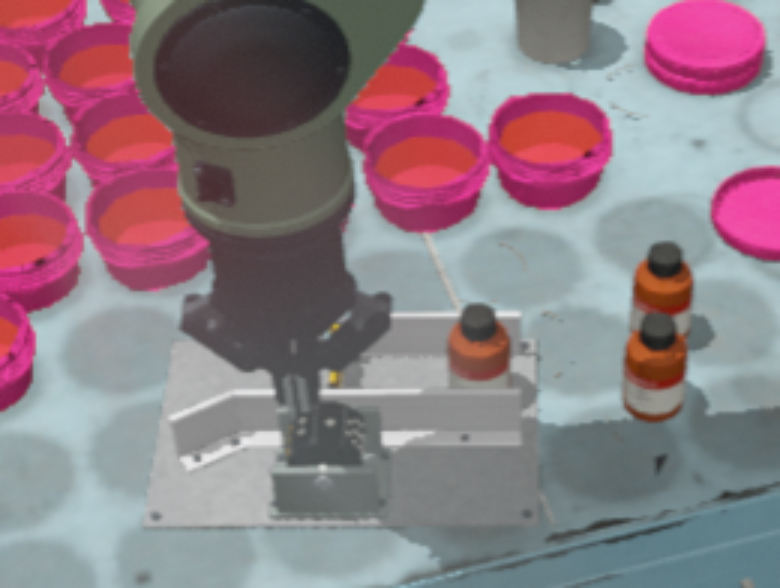

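Emit:
{"method": "carry_out", "body": {
  "series": [
    [-0.001, 0, 0.016, 0, 0, 0, 255],
    [-0.001, 0, 0.023, 0, 0, 0, 255],
    [-0.001, 0, 0.023, 0, 0, 0, 255],
    [-0.001, -0.006, 0.023, 0, 0, 0, 255],
    [-0.001, -0.012, 0.023, 0, 0, 0, 255],
    [-0.001, -0.017, 0.023, 0, 0, 0, 255],
    [-0.001, -0.022, 0.023, 0, 0, 0, 255],
    [-0.001, -0.022, 0.023, 0, 0, 0, 255],
    [-0.001, -0.022, 0, 0, 0, 0, 255],
    [-0.001, -0.022, -0.03, 0, 0, 0, 255]
  ]
}}

```text
clock: 12.15
position: [0.4425, 0.2065, 0.1253]
tool_rot: [-3.139, -0.001, 2.474]
force: [0.2, -0.4, 0.6]
grip_width: 0.0003
```

```bash
python3 -c "
from h import *
st()
p,d=imaging.grab_frame('wrist'); cv2.imwrite('pics/w10.png',p)
p=cv2.resize(p[190:350,200:400],None,fx=4,fy=3.7,interpolation=2);cv2.imwrite('pics/w10z.png',p)"
```

```text
t 12.15 P [0.4425 0.2065 0.1253] rot [-3.1394e+00 -1.1000e-03  2.4742e+00] F [ 0.2 -0.4  0.6] w 0.0003 q [-0.01  0.55 -0.73  2.02  0.53  0.76 -0.15]
gate [-0.0823 -0.0103] yaw-th-pi 0.0021
```

View pics/w10.png

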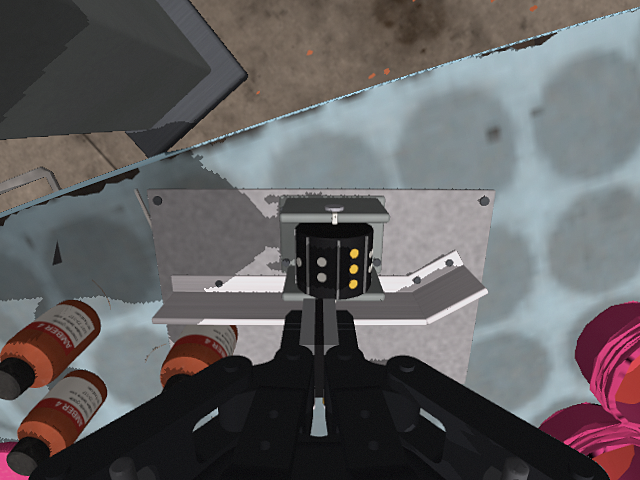

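Three yellow dots are at col 353 and the pointer is at 335, so about 10 mm of rim remains. I'll do a second stroke.

Emit:
{"method": "carry_out", "body": {
  "series": [
    [0, 0.015, 0.02, 0, 0, 0, 255],
    [0, 0.015, 0.046, 0, 0, 0, 255],
    [0, 0.015, 0.054, 0, 0, 0, 255],
    [0, 0.015, 0.054, 0, 0, 0, 255],
    [0, 0.01, 0.054, 0, 0, 0, 255],
    [0, 0.005, 0.054, 0, 0, 0, 255],
    [0, 0.005, 0.054, 0, 0, 0, 255],
    [0, 0.005, 0.03, 0, 0, 0, 255],
    [0, 0.005, -0.03, 0, 0, 0, 255],
    [0, 0.005, -0.07, 0, 0, 0, 255]
  ]
}}

```text
clock: 13.45
position: [0.4463, 0.2105, 0.1974]
tool_rot: [-3.141, 0.0, 2.474]
force: [0.3, -1.0, -0.0]
grip_width: -0.0004
```

```bash
python3 -c "
from h import *
st()
p,d=imaging.grab_frame('wrist'); cv2.imwrite('pics/w11.png',p)
c=cam('wrist')
m=cv2.inRange(cv2.cvtColor(p,cv2.COLOR_BGR2HSV),(18,120,120),(35,255,255))
n,l,s,ce=cv2.connectedComponentsWithStats(m)
for i in range(1,n):
  if s[i][4]>3: print(ce[i].round(1),s[i][4],wg(onz(c,[ce[i]],.074)[0]).round(4))"
```

```text
t 13.45 P [0.4463 0.2105 0.1974] rot [-3.1415e+00  5.0000e-04  2.4737e+00] F [ 0.3 -1.  -0. ] w -0.0004 q [ 0.05  0.46 -0.8   1.95  0.42  0.91 -0.06]
gate [-0.0817 -0.0048] yaw-th-pi 0.0016
[324. 220.] 45 [-0.0902  0.0019]
[324.  232.2] 45 [-0.0807  0.0019]
[323.8 244.1] 42 [-0.0711  0.0018]
[322.5 292.5] 48 [-0.0299  0.0011]
```

View pics/w11.png

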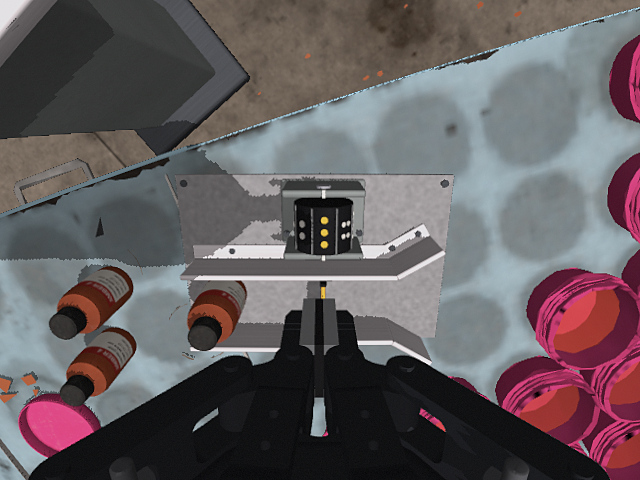

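The dots are at col 324 and the pointer marks at about 323.5, which is roughly 0 to -0.08 rad. I'll do a final scene check.

```bash
python3 -c "
from h import *
p,d=imaging.grab_frame('scene'); cv2.imwrite('pics/s12.png',cv2.resize(p[130:340,140:400],None,fx=3,fy=2.8,interpolation=2))
st()"
```

```text
t 13.55 P [0.4477 0.2111 0.1989] rot [3.138e+00 3.100e-03 2.473e+00] F [ 0.7  0.5 -0.7] w -0.0 q [ 0.05  0.46 -0.8   1.94  0.42  0.91 -0.06]
gate [-0.081  -0.0034] yaw-th-pi 0.0009
```

View pics/s12.png

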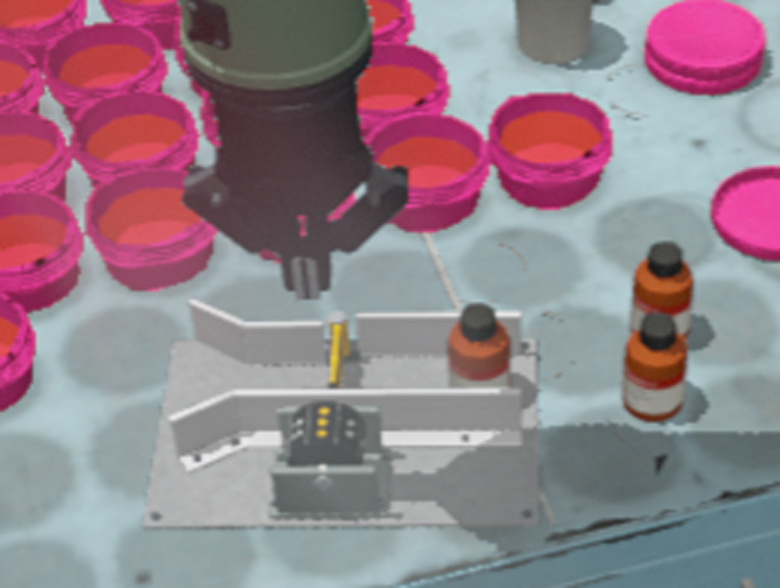

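The scene view shows the bottle upright at (478,345), the flap shut at (337,350), three yellow dots on top at (322,420), the done bottles and lid in place, and the gripper clear of everything.

```bash
python3 -c "
from workcell import ticket
print(ticket.job_done())"
```

```text
the job is handed in; nothing more can be done
None
```

The job is handed in after about 13.6 s of the 69 s allowed; the hand-in gave no verdict. I gripped the bottle with the jaws along the lane, set it on the lane floor and slid it through the flap. I released it and then rolled the tally wheel with shut fingers in two strokes.

**Last checks, from the images and arm readings:**
- **Bottle:** it stands upright between the rails, about 98 mm past the flap's plane. That distance is the gripper's position at release.
- **Flap:** it was already shut before I released the bottle and is still shut.
- **Wheel:** the three yellow dots are on top. By eye they are level with the pointer marks; the calibrated position puts them about 2 mm off, or -0.08 rad, within the 0.2 allowed.
- **Other items:** the two done bottles and the spare lid look unmoved, but I did not remeasure them at the end.
- **Robot:** the gripper is clear of everything.

**Disagreements:** the first gate fit, from the top camera, had residuals up to about 6 mm, so I replaced it with a wrist-camera fit (within about 2.4 mm). The top camera also put the new bottle about 5 mm from where the other two views did; I used those two.

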